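Run the drive eraser with its key switch

ROBOT

A 7-joint arm with a two-finger parallel gripper is mounted at the origin on the work surface. World frame = base frame: x ahead of the robot, y to its left, z up, the work surface at z = 0. Lengths are in m, angles in rad, forces in N, time in s.
With the tool pointing down it reaches from about 0.35 to 0.9 m from the base axis. Payload 8.1 kg.
Tool frame: the origin (TCP) lies on the centre line of the jaws, within the pads' length; the fingertips stand 17 mm ahead of it and the grasp point (between the pads) lies 2 mm behind it; x points along the fingers, y is the direction in which the jaws open and shut, and the axes are right-handed (so a half turn about x gives the same grasp; the last joint's range is limited). The gripper opens to 85 mm and grips with 20 to 120 N. Pads are 22 mm wide; open, the fingers measure 114 mm over their backs; the gripper's body (76 mm by 85 mm) begins 54 mm behind the grasp point. The pads swing forward as they close: fully open they stand 13 mm farther back than shut.
Start: joints at [1.22, 0.434, 0.025, 1.573, -0.012, 1.134, -0.075], TCP at [0.153, -0.606, 0.248] pointing down, gripper open.
Joint ranges: [-2.62, 2.62], [-0.44, 2.09], [-1.27, 1.32], [0.08, 2.57], [-1.32, 4.46], [0.12, 2], [-2.74, 2.74]. Speed limits (rad/s): [2.22, 2.22, 3.01, 3.01, 3.14, 3.14, 3.14].

INTERFACE

Orientations are given as [roll, pitch, yaw] about the fixed x, y, z axes, in that order (R = Rz(yaw) Ry(pitch) Rx(roll)).
In Python, from workcell import sensors, vision, ticket, models gives the robot as it stands. The module is installed in compiled form; this text tells all that it offers.
- The arm moves only by the tool send_rows, never from a script. Its argument "plan" is one flat list of numbers, 7 for each row, row after row: the opening, from 0 (shut) to 1 (fully open), then the shift along the tool's x, y, z in cm, then the turn, a rotation vector about the tool's x, y, z in rad. In form: [fingers, x, y, z, ax, ay, az, fingers, x, y, z, ax, ay, az, ...]. A call has exactly 10 rows; each row is the pose to reach, as a shift and turn from the pose commanded when the call began, along the tool's axes at that moment; what a row does not reach only later rows make up. A row lasts 1/8 s, in which the tool goes at most 62.5 mm and 10.7 degrees, less where a joint would pass 70% of its speed; a pose out of reach is approached as far as the arm can. A call with a gripper value outside its range is refused whole. The fingers move at their own pace and stop on an object; the grip force is fixed at half the most. Time passes only in rows, so rows that repeat a pose let the fingers close, or fill a call up. It gives the time, the measured TCP pose, the force and the opening at its end, in the units of the state.
- sensors.state(): the state, without advancing time (a new reading comes with each control period).
- vision.snapshot(name): name is "side" or "top" or "wrist"; returns a dict with "pixels" (384x512x3 uint8, red, green, blue), "K" (3x3 intrinsics, pixels), "position" and "rotation" of the camera in the world. Camera axes: x right, y up, looking along -z (the intrinsics and any distortion apply to the point x, -y, -z); pixel columns grow to the right and rows downward; lengths in m; the calibration is good to about 2 mm. The wrist camera is an equidistant fisheye: a pixel r from the principal point sees the ray r / f radians off the axis. A picture is of the moment at which its call begins. There is no depth.
- ticket.close_job(): hands the job in, once; it reports no verdict.
Trained networks look in a picture, given as the dict that the camera call returned (one of the last four; its "shot" number tells which), for a name from the list of things; names that differ only in an ending like _2 or _b are one class to them, and where a whole thing is asked for, a point or a joint stands for the part that bears it (a point fixed in the world has none). Each returns a list of dicts, best first, with "score" (0 to 1); they miss things now and then, are a little off and sometimes report something else, mostly with a low value. They report only what shows in the picture. A call takes as long as a camera call. They do not tell look-alikes from the thing itself.
- models.spot_in(thing, picture): "extent" ([left, top, right, bottom] in pixels, round what is visible of it).
The state is a dict: "clock": time; "qpos": joint angles; "qvel": joint speeds; "effort": joint torques, N m; "position": TCP position; "orientation": TCP orientation; "contact_force": force on the tool from outside, world axes, zero at the start; "wrist_torque": the same for the moment, N m; "grip_width": finger opening in m.
Only numpy, scipy, OpenCV 4.12 (cv2) and the standard library are available. Lean on these libraries where they do the work, as an engineer would, in place of code of your own. Each camera call takes 0.05 s, during which the arm holds its last target. There are 200 camera calls.

TASK

A seized hard drive already lies in the chamber of the drive eraser: swing the chamber lid down gently onto its stop, without slamming it. Then take the key that stands among the memory sticks in the rubber holder, push it fully home in the eraser's key switch (the pins are sticky, so ease it in with a small wiggle if it hangs) and turn it a quarter turn clockwise, as far as it goes, against its return spring. The eraser only runs while the key is held over, so finish with the key still gripped and held turned, and leave the memory sticks and the phone undisturbed.

Things in the scene. Friction and masses are not known exactly. Their poses are not given: they have to be found in the camera images.
- eraser: the drive eraser, a fixed grey desktop machine 260 (x) x 340 (y) x 130 mm high. Origin: centre of its underside, on the desk; x points to its rear (away from the robot), y to its left. The chamber with its lid takes the left half, the black panel with the key switch the right half; a mushroom stop button 30 mm high stands on the panel 109 mm from the key switch
- lid (a joint): angle of the chamber lid in rad: 0 = shut on its stop, larger = further open (at most 1.4). It is hinged along the machine's left edge and swings up and to the left; a friction hinge holds it wherever it is left, and a push of about 2 to 8 N at its bar closes it
- lid_hinge (a point): midpoint of the lid's hinge line, which runs along the machine's x axis; fixed on the machine, 150 mm to the left of its centre line and 130 mm above the desk. Axes as the machine's
- lid_bar (a point): middle of the lid's handle, a round steel bar 12 mm thick, 130 mm long along the machine's x axis (its own x axis), carried by an arm at each end, 120 mm apart. Lid shut: 168 mm to the right (machine -y) of the hinge line and 42 mm above it; it overhangs the free edge of the lid's sheet by 16 mm, nothing but the panel 40 mm below it. It swings with the lid
- keyway (a point): centre of the key switch's face: brass plug 22 mm across, flush in a bezel 33 mm across, 8 mm above the panel, 138 mm above the desk, axis vertical. x axis (as the machine's): the keyway's long side at rest. Keyway 11.6 x 4.6 mm, mouth 1.8 mm wider all round, tapering over 2.5 mm. Sticky wafers and a spring pin resist the key's last 16 mm with some 5 to 10 N. The point does not turn
- key_switch (a joint): angle of the key switch's plug in rad: 0 = at rest, grows clockwise seen from above, stop at 1.57. A spring (about 0.03 N m at rest, 0.1 N m at the stop) turns it back when released. A lock pin keeps it from turning until the key is within about 3 mm of fully home; with the play in the keyway the plug trails the key by 0.1 to 0.2 rad, so the key is turned that much further
- key: the key, upright, blade down, in a slot of the holder. Black head 28 (key x) x 9 (y) x 30 mm (z), arched top, steel eyelet; its flat underside is the shoulder. Steel blade 10 (x) x 3.2 (y) mm, 24 mm long, round nose, the same either way round: it may go in turned by half a turn. Origin: centre of the shoulder, z up to the head; blade down to z = -24 mm. Home: shoulder on the switch's face. 30 g
- holder: grey rubber holder block, fixed, 70 (x) x 150 (y) x 34 mm high, with three slots 13 mm (y) x 5.5 mm (x), 29 mm deep, in a row along y, 44 mm apart, holding the key and the two memory sticks in any order, each with its wide side along y. Origin: centre of its underside
- stick_a: memory stick standing in the holder, aluminium body 18 (x) x 8 (y) x 36 mm above the holder's top, to be left alone. Origin: at the holder's top, z up
- stick_b: memory stick standing in the holder, white body 18 (x) x 8 (y) x 30 mm above the holder's top, to be left alone. Origin: at the holder's top, z up
- phone: black phone 74 (x) x 152 (y) x 9 mm lying on the desk behind the holder, to be left alone. Origin: centre of its underside
Not all that is in view belongs to the job. Of the things shaped like the key, the black one is meant.

How it is judged:
By the outcome, as a careful person would: the job done as asked, in the order asked, and still so for the second after the job is handed in, while the arm keeps its last pose, push and grip.
It also fails if it takes over 58 s, if anything falls off the work surface, if the arm or the gripper's body presses on something with over 40 N, if the wrist force passes 120 N, or if a joint passes its speed limit or range.

## Working session

There is one attempt and no reset: what is moved stays moved. The work goes in short steps, Python scripts to look and compute and a tool call to move; the robot and the scene stay as the last step left them, time stands still between calls to the robot, and variables do not carry over. Pictures are saved under pics/ and viewed, about 8 in all and at most 12, crops included, and the job is handed in when it is done.

Besides the shell and the picture viewer there is one more tool, called after "Emit:" as name(argument=value, ...) on one line, values as JSON. send_rows: Moves the arm, as the interface text tells. Its arguments: {"type":"object","properties":{"plan":{"type":"array","items":{"type":"number"}}},"required":["plan"]}

```bash
mkdir -p pics; cat > h.py <<'E'
import numpy as np, cv2
from scipy.spatial.transform import Rotation as R
from workcell import sensors, vision, ticket, models
def save(p,n,crop=None,s=1):
    im=p["pixels"][:,:,::-1]
    if crop: im=im[crop[1]:crop[3],crop[0]:crop[2]]
    cv2.imwrite("pics/"+n,cv2.resize(im,None,fx=s,fy=s,interpolation=cv2.INTER_CUBIC))
def ray(p,u,v,fish=False):
    K=np.array(p["K"]);x=(u-K[0,2])/K[0,0];y=(v-K[1,2])/K[1,1]
    if fish:
        r=np.hypot(x,y);s=np.sin(r)/r if r>1e-9 else 1
        d=np.array([x*s,y*s,np.cos(r)])
    else: d=np.array([x,y,1.])
    d=d*[1,-1,-1];d=np.array(p["rotation"])@d
    return np.array(p["position"]),d/np.linalg.norm(d)
def atz(p,u,v,z,fish=False):
    o,d=ray(p,u,v,fish);return o+d*(z-o[2])/d[2]
def tri(rs):
    A=sum(np.eye(3)-np.outer(d,d) for o,d in rs);b=sum((np.eye(3)-np.outer(d,d))@o for o,d in rs)
    x=np.linalg.solve(A,b);return x,[np.linalg.norm(np.cross(x-o,d)) for o,d in rs]
def proj(p,X,fish=False):
    K=np.array(p["K"]);c=np.array(p["rotation"]).T@(np.array(X)-p["position"])*[1,-1,-1]
    if fish:
        r=np.hypot(c[0],c[1]);t=np.arctan2(r,c[2]);x=c[:2]/max(r,1e-12)*t
    else:x=c[:2]/c[2]
    return K[0,0]*x[0]+K[0,2],K[1,1]*x[1]+K[1,2]
E
python3 - <<'E'
from h import *
np.set_printoptions(precision=4,suppress=True)
s=sensors.state();print(s)
ims=[]
for n in ["side","top","wrist"]:
    p=vision.snapshot(n);save(p,n+"0.png",s=1.5);print(n,np.array(p["K"]).tolist(),np.array(p["position"]),np.array(p["rotation"]).tolist(),[k for k in p])
    for t in ["eraser","lid","lid_bar","keyway","key","holder","stick_a","phone"]:
        try:print(t,[(np.round(d["extent"]).tolist(),round(d["score"],2)) for d in models.spot_in(t,p)][:4])
        except Exception as e:print(t,e)
E
```

```text
{'clock': 0.0, 'qpos': array([ 1.2204,  0.4352,  0.025 ,  1.5741, -0.0116,  1.1339, -0.0751]), 'qvel': array([-0.0007, -0.0013,  0.0001, -0.0006,  0.0017,  0.0009,  0.0003]), 'effort': array([ -0.0012, -67.047 ,   1.024 , -31.6206,   0.0152,   0.0126,
         0.    ]), 'position': array([ 0.1531, -0.6055,  0.2475]), 'orientation': array([-1.4784,  1.5692,  1.9109]), 'contact_force': array([-0.1766, -0.734 , -0.6698]), 'wrist_torque': array([0.022 , 0.0179, 0.0589]), 'grip_width': 0.08508958704949625}
side [[438.41749057042324, 0.0, 255.37192293941828], [0.0, 438.41749057042324, 192.75436102113568], [0.0, 0.0, 1.0]] [ 0.3392 -0.6772  0.8338] [0.7544414843453966, 0.0035510776118288234, -0.2965740993536568] ['pixels', 'K', 'position', 'rotation', 'shot']
eraser []
lid [([204.0, 64.0, 301.0, 118.0], 0.78), ([262.0, 302.0, 276.0, 318.0], 0.52)]
lid_bar [([202.0, 59.0, 299.0, 118.0], 0.86)]
keyway [([198.0, 62.0, 333.0, 249.0], 0.8)]
key [([213.0, 316.0, 217.0, 334.0], 0.64), ([266.0, 302.0, 276.0, 316.0], 0.48), ([318.0, 289.0, 322.0, 306.0], 0.45)]
holder [([240.0, 277.0, 305.0, 360.0],
[... 383 characters left out ...]
'shot']
eraser [([131.0, 114.0, 285.0, 239.0], 0.89)]
lid [([136.0, 113.0, 166.0, 223.0], 0.56)]
lid_bar [([135.0, 115.0, 167.0, 222.0], 0.65)]
keyway [([127.0, 112.0, 286.0, 239.0], 0.68)]
key [([346.0, 258.0, 355.0, 264.0], 0.5)]
holder [([321.0, 198.0, 385.0, 237.0], 0.96)]
stick_a [([139.0, 115.0, 165.0, 224.0], 0.37)]
phone [([311.0, 116.0, 374.0, 153.0], 0.78)]
wrist [[297.3186396354542, 0.0, 260.0520724913051], [0.0, 297.3186396354542, 191.14900585719644], [0.0, 0.0, 1.0]] [ 0.2187 -0.5904  0.3753] [-0.2674392250010058, -0.0009894671338035455, -1.3225848942958993] ['pixels', 'K', 'position', 'rotation', 'shot']
eraser []
lid []
lid_bar []
keyway []
key []
holder []
stick_a []
phone []
```

```bash
sed -i 's/np.array(p\["rotation"\])/rot(p)/g' h.py; cat >> h.py <<'E'
def rot(p): return R.from_euler('xyz',p["rotation"]).as_matrix()
E
python3 - <<'E'
import cv2
a=cv2.imread('pics/side0.png');cv2.imwrite('pics/s.png',a)
E
```

```text
(no output)
```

View pics/side0.png

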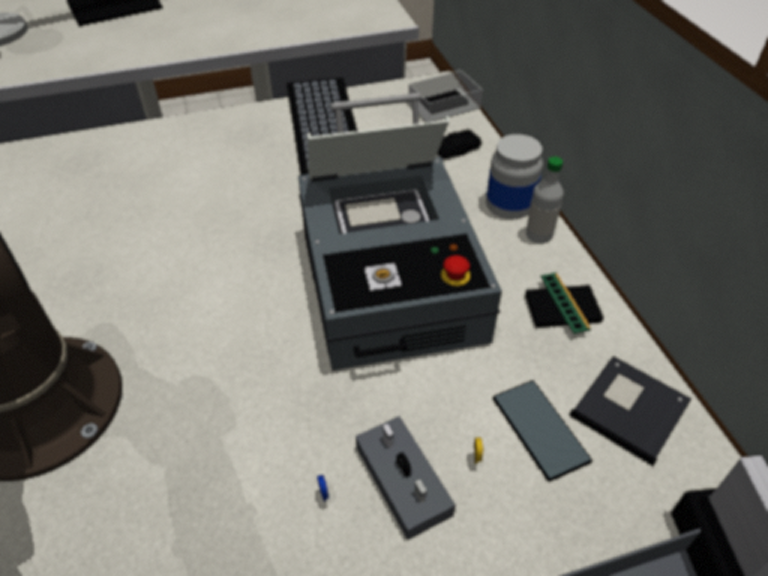

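View pics/top0.png

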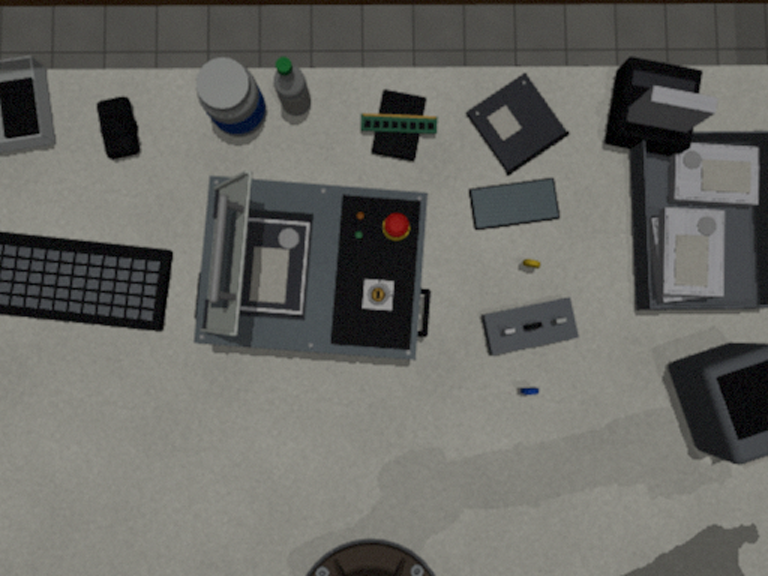

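```bash
cat > m1.py <<'E'
from h import *
np.set_printoptions(precision=4,suppress=True)
s=vision.snapshot("side");t=vision.snapshot("top")
P=lambda a,b:(tri([ray(s,a[0]/1.5,a[1]/1.5),ray(t,b[0]/1.5,b[1]/1.5)]))
print("keyhead",P((404,464),(533,326)));print("keyway",P((382,274),(378,295)))
print("stick",P((388,432),(509,331)),P((420,488),(561,321)))
c=[atz(t,u/1.5,v/1.5,.13) for u,v in [(427,192),(414,360),(196,343),(209,178)]];print("corners",np.array(c))
h=[atz(t,u/1.5,v/1.5,.034) for u,v in [(484,314),(571,299),(578,338),(490,354)]];print("holder",np.array(h),np.mean(h,0))
a=s["pixels"][65:150,190:310,::-1];b=t["pixels"][105:245,120:300,::-1]
a=cv2.resize(a,None,fx=5,fy=5,interpolation=3)[:,:];b=cv2.resize(b,None,fx=4,fy=4,interpolation=3)
cv2.imwrite("pics/a.png",np.clip(a*1.6,0,255));cv2.imwrite("pics/b.png",np.clip(b*1.6,0,255))
E
python3 m1.py
```

```text
keyhead (array([ 0.485 , -0.2792,  0.0486]), [np.float64(0.0016059442883780805), np.float64(0.0016059442883779732)])
keyway (array([ 0.5346, -0.0208,  0.1379]), [np.float64(0.0008984832843494283), np.float64(0.0008984832843491844)])
stick (array([ 0.4769, -0.2357,  0.0631]), [np.float64(0.0012160378802335968), np.float64(0.0012160378802335435)]) (array([ 0.492 , -0.3228,  0.0608]), [np.float64(0.0010903999646962154), np.float64(0.00109039996469604)])
corners [[ 0.6942 -0.0992  0.13  ]
 [ 0.4337 -0.0746  0.13  ]
 [ 0.4644  0.2581  0.13  ]
 [ 0.7196  0.2396  0.13  ]]
holder [[ 0.5048 -0.1997  0.034 ]
 [ 0.5282 -0.3483  0.034 ]
 [ 0.4622 -0.358   0.034 ]
 [ 0.4375 -0.2082  0.034 ]] [ 0.4832 -0.2785  0.034 ][ WARN:0@3.311] global loadsave.cpp:1063 imwrite_ Unsupported depth image for selected encoder is fallbacked to CV_8U.
```

View pics/b.png

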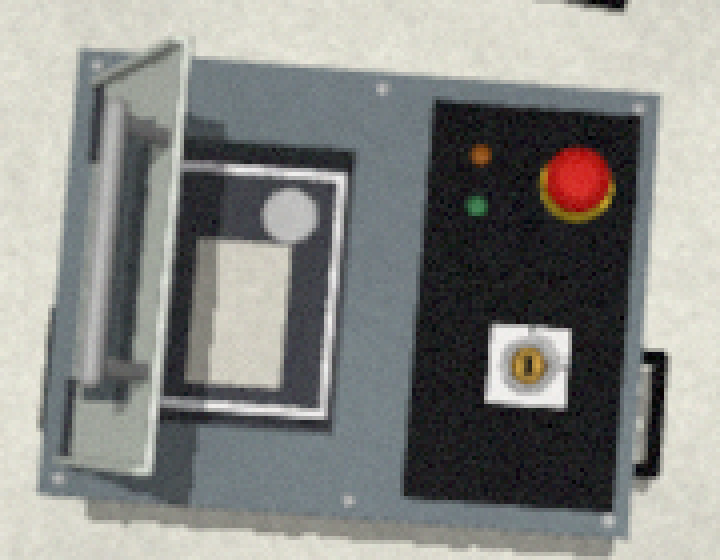

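View pics/a.png

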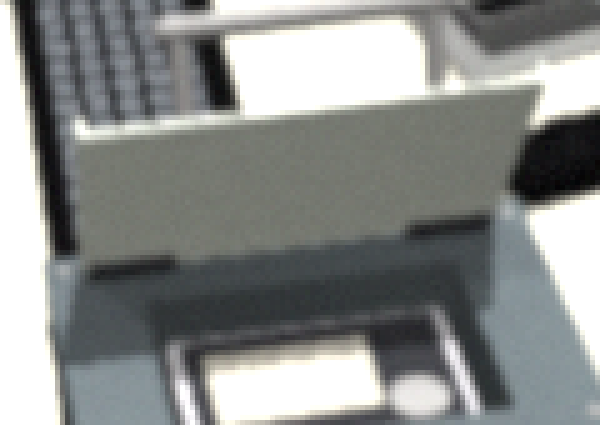

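```bash
cat > plan.py <<'E'
from h import *
def rows(targets,st=None):
    "targets: list of (world pos, yaw of jaw axis(tool y) or None) with tool down -> cm shift, rotvec in tool axes"
    s=st or sensors.state();p0=s["position"];R0=R.from_euler('xyz',s["orientation"]).as_matrix()
    for pos,yaw in targets:
        d=R0.T@(np.array(pos)-p0)*100
        rv=np.zeros(3)
        if yaw is not None:
            y=np.array([np.cos(yaw),np.sin(yaw),0]);x=np.array([0,0,-1.]);M=np.c_[x,y,np.cross(x,y)]
            rv=R.from_matrix(R0.T@M).as_rotvec()
        print(np.round(d,2).tolist(),np.round(rv,3).tolist())
E
python3 - <<'E'
from plan import *
np.set_printoptions(precision=4,suppress=True)
s=sensors.state();print(R.from_euler('xyz',s["orientation"]).as_matrix())
t=vision.snapshot("top");sd=vision.snapshot("side")
yaw=-.083;ey=np.array([-np.sin(yaw),np.cos(yaw),0]);ex=np.array([np.cos(yaw),np.sin(yaw),0])
H=np.array([.578,.081,.13])+.15*ey
for th in [1.0,1.1,1.2,1.3,1.4]:
    b=H-ey*.173*np.cos(th+.245)+np.array([0,0,.173*np.sin(th+.245)])
    print(th,b,proj(t,b),proj(sd,b-.065*ex))
print("meas top",(145.75,165),"side left end",(222,69.5))
for w in [1.4,-1.7]:
  print(w);rows([((.36,-.2,.38),None),((.60,.33,.38),None),((.60,.33,.30),-.083),((.60,.33,.30),np.pi-.083)])
E
```

```text
[[ 0.      0.2453 -0.9695]
 [-0.     -0.9695 -0.2453]
 [-1.      0.     -0.    ]]
1.0 [0.5858 0.1753 0.2939] (np.float64(151.1819734118829), np.float64(166.94221225195767)) (np.float64(222.27685107516055), np.float64(74.92102320663925))
1.1 [0.5872 0.1919 0.2986] (np.float64(142.02089297135637), np.float64(166.03953947659218)) (np.float64(220.97810156745163), np.float64(69.22272903064416))
1.2 [0.5886 0.2089 0.3016] (np.float64(132.78356293687352), np.float64(165.22075380731968)) (np.float64(219.71877441884405), np.float64(64.18382578975749))
1.3 [0.5901 0.226  0.3029] (np.float64(123.61678022029017), np.float64(164.49990674746257)) (np.float64(218.51554071665402), np.float64(59.857479214971875))
1.4 [0.5915 0.2433 0.3025] (np.float64(114.6679652666937), np.float64(163.88909664449335)) (np.float64(217.3831961198595), np.float64(56.28119299016052))
meas top (145.75, 165) side left end (222, 69.5)
1.4
[-13.17, -34.29, -30.0] [0.0, 0.0, 0.0]
[-13.18, -79.79, -66.26] [0.0, 0.0, 0.0]
[-5.18, -79.79, -66.26] [-1.24, 0.0, -0.0]
[-5.18, -79.79, -66.26] [1.901, -0.0, -0.0]
-1.7
[-13.17, -34.29, -30.0] [0.0, 0.0, 0.0]
[-13.18, -79.79, -66.26] [0.0, 0.0, 0.0]
[-5.18, -79.79, -66.26] [-1.24, 0.0, -0.0]
[-5.18, -79.79, -66.26] [1.901, -0.0, -0.0]
```

Emit:
send_rows(plan=[0,-6,-6,-5,0,0,0,0,-10,-12,-10,0,0,0,0,-13,-17,-15,-0.1,0,0,0,-13,-22,-20,-0.2,0,0,0,-13,-27,-24,-0.3,0,0,0,-13,-32,-28,-0.4,0,0,0,-13,-37,-32,-0.5,0,0,0,-13,-42,-36,-0.6,0,0,0,-13,-47,-40,-0.7,0,0,0,-13,-52,-44,-0.8,0,0])

```text
clock: 2.8
position: [0.4167, -0.0709, 0.3781]
orientation: [1.569, 1.569, -0.522]
contact_force: [1.9, -1.1, 0.0]
grip_width: -0.0002
```

```bash
python3 - <<'E'
from plan import *
s=sensors.state();print({k:np.round(v,3) for k,v in s.items()});print(np.round(R.from_euler('xyz',s["orientation"]).as_matrix(),3))
rows([((.589,.25,.38),-.083),((.589,.25,.275),-.083),((.589,.205,.275),-.083),((.578,.10,.225),-.083)])
E
```

```text
{'clock': np.float64(2.8), 'qpos': array([ 0.549,  0.043, -0.52 ,  1.774,  0.023,  1.329, -0.496]), 'qvel': array([-0.658,  0.234, -0.596, -0.218,  0.128,  0.02 , -0.484]), 'effort': array([  4.705, -38.812,   0.333, -32.177,  -0.537,   0.432,   1.064]), 'position': array([ 0.417, -0.071,  0.378]), 'orientation': array([ 1.569,  1.569, -0.522]), 'contact_force': array([ 1.901, -1.107,  0.048]), 'wrist_torque': array([-0.011, -0.067,  0.002]), 'grip_width': np.float64(-0.0)}
[[ 0.001  0.868 -0.497]
 [-0.001 -0.497 -0.868]
 [-1.     0.001  0.   ]]
[-0.19, -1.0, -36.41] [-0.437, 0.0, -0.001]
[10.31, -1.01, -36.41] [-0.437, 0.0, -0.001]
[10.31, 1.22, -32.51] [-0.437, 0.0, -0.001]
[15.32, 5.48, -22.85] [-0.437, 0.0, -0.001]
```

Emit:
send_rows(plan=[0,0,0,-6,-0.1,0,0,0,0,0,-12,-0.2,0,0,0,0,0,-18,-0.3,0,0,0,0,0,-24,-0.4,0,0,0,0,0,-30,-0.44,0,0,0,0,-1,-36,-0.44,0,0,0,0,-1,-36.4,-0.44,0,0,0,0,-1,-36.4,-0.44,0,0,0,0,-1,-36.4,-0.44,0,0,0,0,-1,-36.4,-0.44,0,0])

```text
clock: 4.05
position: [0.5896, 0.246, 0.3782]
orientation: [1.058, 1.57, -0.598]
contact_force: [-0.7, 0.1, 0.2]
grip_width: 0.0006
```

```bash
python3 - <<'E'
from plan import *
s=sensors.state();print({k:np.round(v,3) for k,v in s.items()});print(np.round(R.from_euler('xyz',s["orientation"]).as_matrix(),3))
rows([((.589,.25,.38),-.083),((.589,.25,.275),-.083),((.589,.205,.275),-.083),((.578,.10,.225),-.083)])
E
```

```text
{'clock': np.float64(4.05), 'qpos': array([-0.049,  0.481, -0.707,  1.278,  0.307,  1.49 , -0.809]), 'qvel': array([-0.004,  0.002, -0.005, -0.003,  0.002, -0.001,  0.   ]), 'effort': array([-2.9000e-01, -6.6710e+01, -9.5420e+00, -3.3142e+01,  1.3000e-02,
       -9.0000e-03,  6.0000e-03]), 'position': array([0.59 , 0.246, 0.378]), 'orientation': array([ 1.058,  1.57 , -0.598]), 'contact_force': array([-0.672,  0.12 ,  0.214]), 'wrist_torque': array([-0.064,  0.002, -0.006]), 'grip_width': np.float64(0.001)}
[[ 0.001  0.996 -0.085]
 [-0.001 -0.085 -0.996]
 [-1.     0.001  0.001]]
[-0.18, -0.09, -0.39] [-0.002, 0.001, -0.001]
[10.32, -0.1, -0.4] [-0.002, 0.001, -0.001]
[10.32, 0.28, 4.09] [-0.002, 0.001, -0.001]
[15.33, 0.07, 14.64] [-0.002, 0.001, -0.001]
```

Emit:
send_rows(plan=[0,5,0,0,0,0,0,0,10,0,0,0,0,0,0,10.3,0,2,0,0,0,0,10.3,0,3.5,0,0,0,0,10.3,0,4.2,0,0,0,0,10.3,0,5,0,0,0,0,10.4,0,5.8,0,0,0,0,10.6,0,6.6,0,0,0,0,10.8,0,7.4,0,0,0,0,11.1,0,8.2,0,0,0])

```text
clock: 5.3
position: [0.5822, 0.1657, 0.2661]
orientation: [-1.797, 1.57, 2.832]
contact_force: [0.1, 4.7, -3.7]
grip_width: -0.0003
```

```bash
python3 - <<'E'
from plan import *
t=vision.snapshot("top");s=vision.snapshot("side")
a=cv2.resize(t["pixels"][90:250,110:310,::-1],None,fx=3,fy=3,interpolation=3);b=cv2.resize(s["pixels"][20:180,180:340,::-1],None,fx=3,fy=3,interpolation=3)[:, :200*3]
im=np.hstack([a[:, :],b])[:, :800*2]; im=cv2.resize(im,(800,int(800*im.shape[0]/im.shape[1])))
cv2.imwrite("pics/c.png",np.clip(im*1.5,0,255).astype(np.uint8))
E
```

```text
(no output)
```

View pics/c.png

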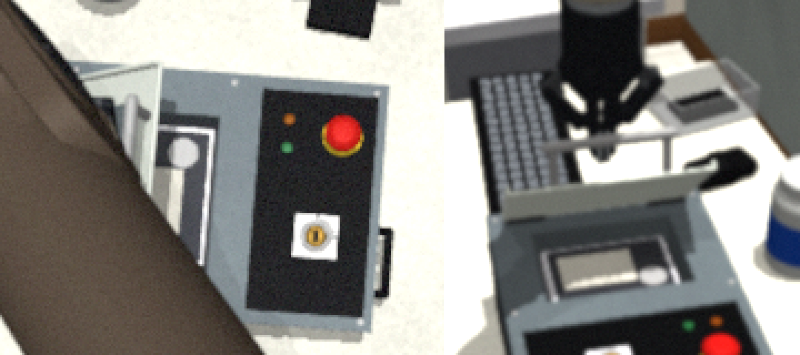

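Emit:
send_rows(plan=[0,0.3,0,0.8,0,0,0,0,0.6,0,1.6,0,0,0,0,0.9,0,2.3,0,0,0,0,1.3,0,3,0,0,0,0,1.8,0,3.6,0,0,0,0,2.3,0,4.1,0,0,0,0,2.3,0,4.1,0,0,0,0,2.3,0,2.5,0,0,0,0,-3,0,0.5,0,0,0,0,-6,0,1.5,0,0,0])

```text
clock: 6.65
position: [0.5812, 0.1547, 0.3295]
orientation: [2.372, 1.568, 0.722]
contact_force: [0.7, 0.2, -0.1]
grip_width: -0.0
```

```bash
cat > lid.py <<'E'
from plan import *
import sys
t=vision.snapshot("top");s=vision.snapshot("side")
print(sensors.state()["position"],sensors.state()["contact_force"])
a=cv2.resize(t["pixels"][90:250,110:310,::-1],None,fx=3,fy=3,interpolation=3);b=cv2.resize(s["pixels"][20:180,180:340,::-1],None,fx=3,fy=3,interpolation=3)
im=np.hstack([a,b]); im=cv2.resize(im,(800,int(800*im.shape[0]/im.shape[1])))
cv2.imwrite("pics/%s.png"%sys.argv[1],np.clip(im*1.5,0,255).astype(np.uint8))
E
python3 lid.py d
```

```text
[0.58282305 0.1518012  0.33076536] [-0.06998836 -0.53663746 -0.45806728]
```

View pics/d.png

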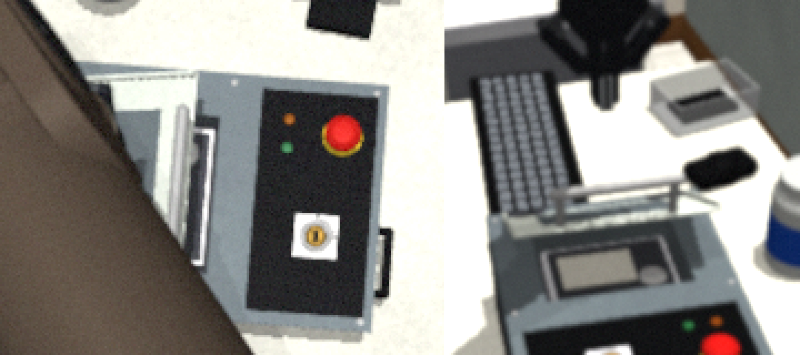

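Emit:
send_rows(plan=[0,0,0,3,0,0,0,0,0.5,0,4.5,0,0,0,0,4.5,0,4.5,0,0,0,0,5.4,0,4.6,0,0,0,0,6.1,0,4.9,0,0,0,0,6.8,0,5.4,0,0,0,0,7.6,0,6.1,0,0,0,0,8.4,0,6.6,0,0,0,0,9.2,0,7.1,0,0,0,0,10,0,7.5,0,0,0])

```text
clock: 8.0
position: [0.5752, 0.0758, 0.2262]
orientation: [1.063, 1.571, -0.591]
contact_force: [0.8, -3.1, 3.5]
grip_width: 0.0004
```

```bash
python3 lid.py e; python3 -c "
from plan import *
t=vision.snapshot('top');s=vision.snapshot('side')
for p in (t,s):print([(np.round(d['extent']).tolist(),round(d['score'],2)) for d in models.spot_in('lid_bar',p)][:2])"
```

```text
[0.57478522 0.07591426 0.22551676] [ 0.25682807  0.10828271 -0.19576604]
[([140.0, 174.0, 171.0, 224.0], 0.57), ([321.0, 196.0, 387.0, 237.0], 0.27)]
[([207.0, 106.0, 306.0, 147.0], 0.68)]
```

View pics/e.png

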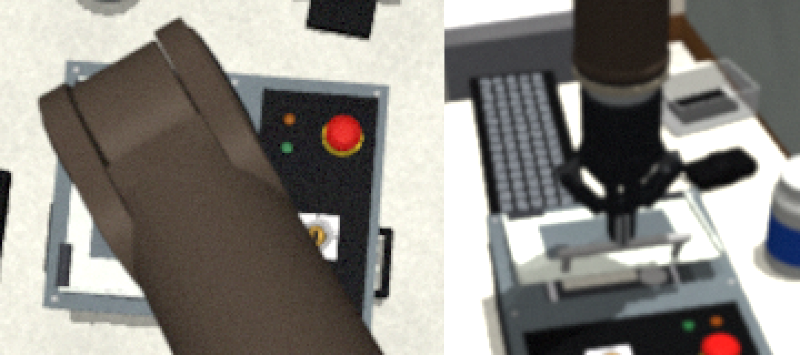

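Emit:
send_rows(plan=[0,0.3,0,0.4,0,0,0,0,0.7,0,0.6,0,0,0,0,1.1,0,0.8,0,0,0,0,1.5,0,1,0,0,0,0,1.9,0,1.1,0,0,0,0,2.2,0,1.2,0,0,0,0,2.4,0,1.3,0,0,0,0,2.6,0,1.3,0,0,0,0,2.75,0,1.3,0,0,0,0,2.9,0,1.3,0,0,0])

```text
clock: 9.55
position: [0.574, 0.0631, 0.1976]
orientation: [0.065, 1.571, -1.589]
contact_force: [0.2, -2.0, 2.2]
grip_width: 0.0003
```

Emit:
send_rows(plan=[0,0.1,0,0,0,0,0,0,0.2,0,0,0,0,0,0,0.3,0,0,0,0,0,0,0.4,0,0,0,0,0,0,0.5,0,0,0,0,0,0,0.5,0,0,0,0,0,0,0.5,0,0,0,0,0,0,0.5,0,0,0,0,0,0,0.5,0,0,0,0,0,0,0.5,0,0,0,0,0])

```text
clock: 10.8
position: [0.5742, 0.0632, 0.1946]
orientation: [1.13, 1.569, -0.524]
contact_force: [-6.6, -4.4, 21.0]
grip_width: -0.0001
```

Emit:
send_rows(plan=[0,-3,0,0,0,0,0,0,-8,0,0,0,0,0,0,-12,-1,5,0,0,0,0,-12,-2,11,-0.1,0,0,0,-12,-3,17,-0.2,0,0,0,-12,-4,23,-0.22,0,0,0.6,-10,-5,29,-0.22,0,0,0.6,-6,-6,34.8,-0.22,0,0,0.6,-4,-6,34.8,-0.22,0,0,0.6,-4,-6,34.8,-0.22,0,0])

```text
clock: 12.05
position: [0.4839, -0.2787, 0.2307]
orientation: [-2.335, 1.567, 2.513]
contact_force: [-0.2, 0.0, 0.4]
grip_width: 0.051
```

```bash
python3 - <<'E'
from plan import *
s=sensors.state();print(s["position"],s["orientation"],s["qpos"],s["clock"])
w=vision.snapshot("wrist");save(w,"w1.png",s=1.5)
t=vision.snapshot("top");a=cv2.resize(t["pixels"][90:250,110:310,::-1],None,fx=3,fy=3,interpolation=3)
b=cv2.resize(w["pixels"][:,:,::-1],None,fx=480/384,fy=480/384,interpolation=3)
im=np.hstack([a,b]);im=cv2.resize(im,(800,int(800*im.shape[0]/im.shape[1])));print(im.shape,480/384*800/(600+640))
cv2.imwrite("pics/f.png",np.clip(im*1.4,0,255).astype(np.uint8))
for k in ["key","stick_a"]:print([(np.round(d['extent']).tolist(),round(d['score'],2)) for d in models.spot_in(k,w)][:4])
E
```

```text
[ 0.48389532 -0.27869325  0.23069614] [-2.33493064  1.56658846  2.51303432] [ 0.90404589  0.42729845 -0.65616824  1.7175724   0.28623615  1.09888849
  0.29435235] 12.05
(309, 800, 3) 0.8064516129032258
[([344.0, 175.0, 362.0, 202.0], 0.96), ([156.0, 144.0, 178.0, 169.0], 0.67), ([260.0, 159.0, 267.0, 190.0], 0.52)]
[([253.0, 125.0, 265.0, 146.0], 0.66), ([262.0, 204.0, 269.0, 228.0], 0.52), ([225.0, 102.0, 293.0, 237.0], 0.24)]
```

View pics/f.png

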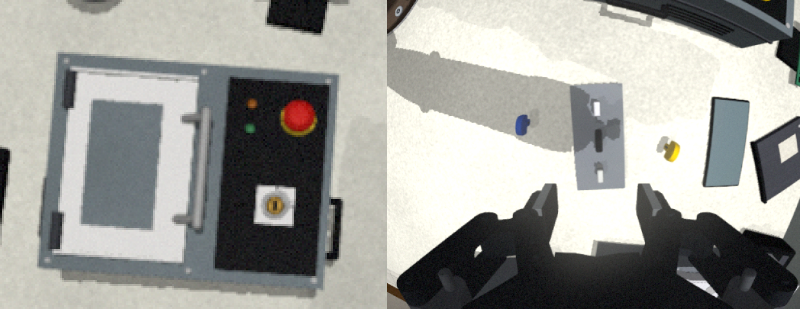

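```bash
cat > fitkey.py <<'E'
from plan import *
from scipy.optimize import minimize
w=vision.snapshot("wrist")
d=[d for d in models.spot_in("key",w)]
g=w["pixels"].astype(float).sum(2)/3
e=min((x["extent"] for x in d),key=lambda e:abs((e[0]+e[2])/2-263)+abs((e[1]+e[3])/2-175))
l,t,r,b=[int(round(v)) for v in e];print(e)
sub=g[t-6:b+7,l-6:r+7];print(np.round(sub[::3,::1]).astype(int))
E
python3 fitkey.py
```

```text
[253.1, 159.6, 262.8, 186.7]
[[ 75  79  76  79  76  77  76  79  79  75  76  78  76  78  77  80  77  76
   78  81  79  77  80]
 [ 75  78  78  79  78  75  79  78  78  72  77  78  77  75  75  75  78  79
   75  76  78  81  77]
 [ 79  77  78  75  76  74  78  77  66  64  57  54  58  64  67  70  70  74
   73  70  75  76  75]
 [ 76  78  78  75  75  78  68  40  36  39  35  35  39  40  41  62  74  70
   70  70  76  80  79]
 [ 77  78  77  76  78  80  63  41  38  40  43  39  37  41  47  60  74  69
   73  69  69  74  79]
 [ 76  77  74  74  77  79  64  38  43  44  40  41  43  39  42  62  70  70
   69  70  76 102 112]
 [ 80  78  77  77  79  80  65  42  40  39  38  40  42  43  39  63  80  81
   91 104 104 108 112]
 [ 78  78  94 110  94  73  60  48  45  40  42  42  42  42  41  64  92 107
  102 106 103 106 106]
 [ 98 111 110 108 110  99  66  45  41  40  41  43  45  42  41  69  98 102
  104 102 107 109 108]
 [110 111 113 110 110  97  68  50  41  45  45  49  42  42  45  66  92 103
  105 110 110 111 111]
 [112 109 107 110 111 109 104  71  44  44  42  48  46  43  40  54  91 110
  111 112 112 111 110]
 [110 111 111 109 111 110 108  92  47  40  44  41  41  46  49  72  99 112
  110 111 110 112 110]
 [110 113 109 109 113 109 109 113 112 113 110 110 110 111 111 111 107 111
  111 112 110 113 113]
 [110 109 111 108 109 111 111 111 114 110 109 112 110 109 108 109 113 111
  110 109 111 112 110]]
```

```bash
cat > fitkey.py <<'E'
from plan import *
from scipy.optimize import minimize
w=vision.snapshot("wrist");g=w["pixels"].astype(float).sum(2)/3
def fit(zb,zt=.030):
    L,T,W,Hh=240,148,40,52
    m=np.clip((70-cv2.resize(g[T:T+Hh,L:L+W],None,fx=4,fy=4,interpolation=cv2.INTER_LINEAR))/25,0,1)
    m[:, :]*=1
    h=[(x,y,z) for y in(-.0045,.0045) for x,z in [(-.014,0),(.014,0),(-.014,zt*.55),(.014,zt*.55),(-.010,zt*.87),(.010,zt*.87),(-.005,zt*.98),(.005,zt*.98)]]
    def cost(v):
        c,s=np.cos(v[2]),np.sin(v[2])
        P=[proj(w,(v[0]+c*x-s*y,v[1]+s*x+c*y,zb+z),True) for x,y,z in h]
        P=np.array([((u-L+.5)*4-.5,(q-T+.5)*4-.5) for u,q in P],np.float32)
        k=np.zeros_like(m);cv2.fillConvexPoly(k,np.round(cv2.convexHull(P)*16).astype(np.int32),1.,cv2.LINE_AA and 8,4)
        return np.abs(k-m).mean()
    r=minimize(cost,[.485,-.279,.14+np.pi/2],method="Nelder-Mead",options=dict(initial_simplex=[[.485,-.279,1.71],[.490,-.279,1.71],[.485,-.274,1.71],[.485,-.279,1.9]],xatol=1e-5,fatol=1e-6))
    return r.x,r.fun,m.mean()
for zb in (.030,.034,.038):print(zb,*fit(zb))
E
python3 fitkey.py
```

```text
0.03 [ 0.48554037 -0.28017154  1.73029544] 0.01555796148838141 0.10865828450520833
0.034 [ 0.48551144 -0.27920218  1.73882275] 0.017216890775240388 0.10865828450520833
0.038 [ 0.48535454 -0.2785966   1.71371589] 0.018485971304086538 0.10865828450520833
```

Emit:
send_rows(plan=[0.6,5,0.15,0.1,-0.027,0,0,0.5,10,0.15,0.1,-0.027,0,0,0.45,14,0.15,0.1,-0.027,0,0,0.45,16.5,0.15,0.1,-0.027,0,0,0.45,17.5,0.15,0.1,-0.027,0,0,0.45,17.5,0.15,0.1,-0.027,0,0,0,17.5,0.15,0.1,-0.027,0,0,0,17.5,0.15,0.1,-0.027,0,0,0,17.5,0.15,0.1,-0.027,0,0,0,17.5,0.15,0.1,-0.027,0,0])

```text
clock: 13.65
position: [0.4871, -0.2798, 0.0589]
orientation: [0.323, 1.569, -1.084]
contact_force: [-2.9, 0.5, 5.3]
grip_width: 0.0075
```

```bash
python3 - <<'E'
from plan import *
s=sensors.state();print({k:np.round(v,4) for k,v in s.items()})
M=R.from_euler('xyz',s["orientation"]).as_matrix();print(np.round(M,4))
E
```

```text
{'clock': np.float64(13.65), 'qpos': array([ 0.817 ,  0.6288, -0.5555,  1.8853,  0.4692,  0.7586,  0.1631]), 'qvel': array([-0.0006, -0.0005,  0.0011, -0.0006, -0.0008,  0.0002, -0.0011]), 'effort': array([-5.90600e-01, -6.39339e+01, -9.50250e+00, -2.14950e+01,
        4.09000e-02, -9.08900e-01, -2.21000e-02]), 'position': array([ 0.4871, -0.2798,  0.0589]), 'orientation': array([ 0.323 ,  1.5694, -1.0843]), 'contact_force': array([-2.862 ,  0.4746,  5.3129]), 'wrist_torque': array([ 0.0023,  0.5442, -0.0048]), 'grip_width': np.float64(0.0075)}
[[ 7.000e-04  9.867e-01  1.628e-01]
 [-1.200e-03  1.628e-01 -9.867e-01]
 [-1.000e+00  4.000e-04  1.300e-03]]
```

Emit:
send_rows(plan=[0,-1,0,0,0,0,0,0,-2,0,0,0,0,0,0,-3,0,0,0,0,0,0,-4.5,0,0,0,0,0,0,-7,0,0,0,0,0,0,-11,0,0,0,0,0,0,-15,0,0,0,0,0,0,-18,0,0,0,0,0,0,-18,0,0,0,0,0,0,-18,0,0,0,0,0])

```text
clock: 14.9
position: [0.4865, -0.2794, 0.2375]
orientation: [-1.627, 1.57, -3.034]
contact_force: [-0.2, -0.3, -0.4]
grip_width: 0.0073
```

```bash
python3 - <<'E'
from plan import *
s=sensors.state();print({k:np.round(v,4) for k,v in s.items() if k in("position","contact_force","grip_width","qpos","clock")})
w=vision.snapshot("wrist");a=cv2.resize(w["pixels"][90:330,170:350,::-1],None,fx=2.4,fy=2.4,interpolation=3)
sd=vision.snapshot("side");t=proj(sd,s["position"]);print(t);u,v=map(int,t)
b=cv2.resize(sd["pixels"][max(v-25,0):v+47,u-22:u+23,::-1],None,fx=8,fy=8,interpolation=3);print(a.shape,b.shape,max(v-25,0),u-22)
b=cv2.resize(b,(360,576));im=np.hstack([a,b]);cv2.imwrite("pics/g.png",np.clip(im*1.5,0,255).astype(np.uint8));print(im.shape)
E
```

```text
{'clock': np.float64(14.9), 'qpos': array([ 0.9098,  0.4254, -0.6676,  1.7049,  0.2892,  1.1124,  0.3199]), 'position': array([ 0.4865, -0.2794,  0.2375]), 'contact_force': array([-0.1986, -0.276 , -0.3848]), 'grip_width': np.float64(0.0073)}
(np.float64(271.55171759277056), np.float64(253.12541252940605))
(576, 432, 3) (576, 360, 3) 228 249
(576, 792, 3)
```

View pics/g.png

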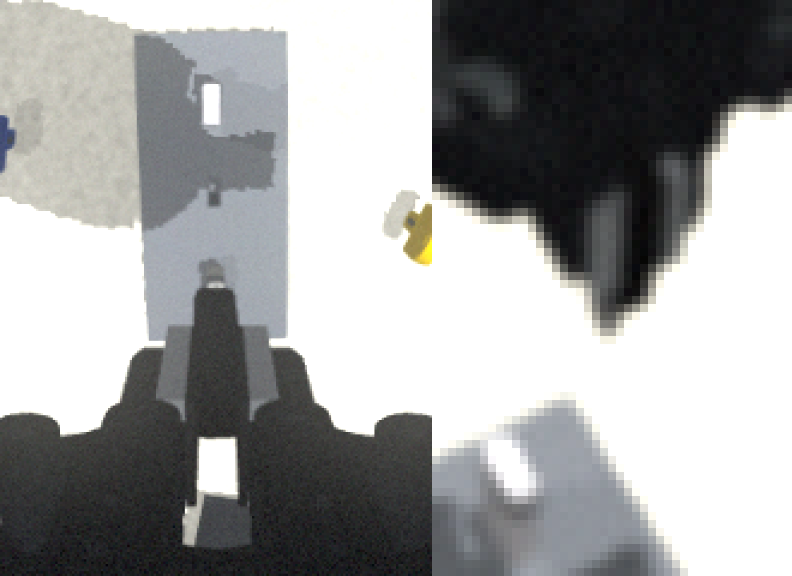

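Emit:
send_rows(plan=[0,-2.3,1.5,-4,-0.18,0,0,0,-2.3,3,-8,-0.36,0,0,0,-2.3,4.5,-12,-0.54,0,0,0,-2.3,6,-16,-0.72,0,0,0,-2.3,7.5,-20,-0.9,0,0,0,-2.3,9,-24.7,-1.08,0,0,0,-2.3,9,-24.7,-1.26,0,0,0,-2.3,9,-24.7,-1.32,0,0,0,-2.3,9,-24.7,-1.32,0,0,0,-2.3,9,-24.7,-1.32,0,0])

```text
clock: 16.25
position: [0.5352, -0.0212, 0.2602]
orientation: [3.044, 1.57, 2.956]
contact_force: [-0.2, 0.2, -1.0]
grip_width: 0.0074
```

```bash
python3 - <<'E'
from plan import *
s=sensors.state();print({k:np.round(v,4) for k,v in s.items() if k in("position","contact_force","grip_width","qpos","clock")})
print(np.round(R.from_euler('xyz',s["orientation"]).as_matrix(),4))
w=vision.snapshot("wrist");np.savez("w2.npz",**{k:w[k] for k in("pixels","K","position","rotation")})
print(proj(w,(.5346,-.0208,.138),True),proj(w,(.5346,-.0208,.2),True))
a=cv2.resize(w["pixels"][80:260,170:350,::-1],None,fx=3.3,fy=3.3,interpolation=3)
cv2.imwrite("pics/i.png",np.clip(a*1.2,0,255).astype(np.uint8))
E
```

```text
{'clock': np.float64(16.25), 'qpos': array([ 0.6786,  0.4731, -1.0382,  1.7158,  0.4333,  1.2058,  1.011 ]), 'position': array([ 0.5352, -0.0212,  0.2602]), 'contact_force': array([-0.2432,  0.1671, -0.9574]), 'grip_width': np.float64(0.0074)}
[[-9.000e-04  8.840e-02  9.961e-01]
 [ 2.000e-04  9.961e-01 -8.840e-02]
 [-1.000e+00  1.000e-04 -9.000e-04]]
(np.float64(261.5548625207931), np.float64(187.98674536726503)) (np.float64(261.91403361495446), np.float64(211.4817931765744))
```

View pics/i.png

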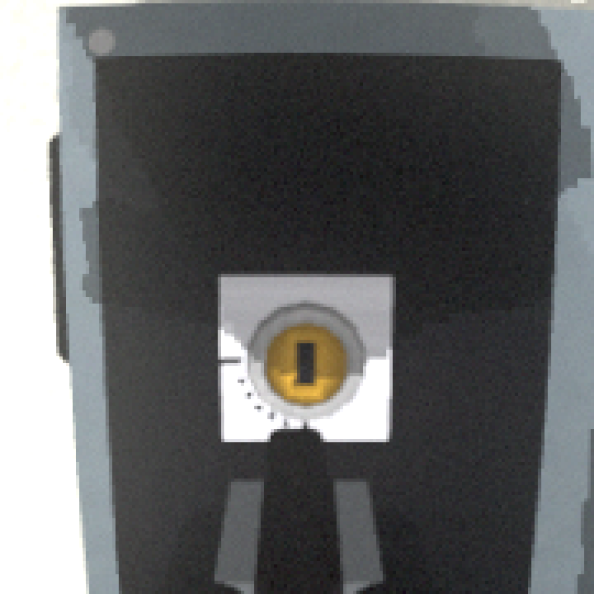

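```bash
cat > plug.py <<'E'
from plan import *
np.set_printoptions(precision=5,suppress=True)
def plug(w,guess):
    u,v=proj(w,guess,True);u,v=int(u),int(v);n=26
    s=6;c=cv2.resize(w["pixels"][v-n:v+n,u-n:u+n],None,fx=s,fy=s,interpolation=cv2.INTER_LINEAR).astype(float)
    br=((c[:,:,0]-c[:,:,2])>35).astype(np.uint8)
    k,lab,st,_=cv2.connectedComponentsWithStats(br);i=1+np.argmax(st[1:,4]);br=(lab==i).astype(np.uint8)
    cn=max(cv2.findContours(br,0,1)[0],key=cv2.contourArea);hull=cv2.convexHull(cn);el=cv2.fitEllipse(hull)
    hm=np.zeros_like(br);cv2.fillConvexPoly(hm,hull,1);hm=cv2.erode(hm,np.ones((13,13)))
    dk=((c.mean(2)<60)&(hm>0)).astype(np.uint8);k,lab,st,_=cv2.connectedComponentsWithStats(dk);i=1+np.argmax(st[1:,4])
    kc=max(cv2.findContours((lab==i).astype(np.uint8),0,1)[0],key=cv2.contourArea);rc=cv2.minAreaRect(kc)
    f=lambda q:((q[0]+.5)/s-.5+u-n,(q[1]+.5)/s-.5+v-n)
    print("ell",f(el[0]),np.array(el[1])/s,"slot",f(rc[0]),np.array(rc[1])/s)
    box=cv2.boxPoints(rc);b=[atz(w,*f(q),.138,True) for q in box];e=[b[1]-b[0],b[2]-b[1]];L=max(e,key=np.linalg.norm)
    print("plug@.138",atz(w,*f(el[0]),.138,True),"slot",atz(w,*f(rc[0]),.138,True),"size",[np.linalg.norm(x) for x in e],"yaw",np.arctan2(L[1],L[0]))
    return f(el[0]),f(rc[0])
if __name__=="__main__":
    w=vision.snapshot("wrist");print(w["position"],w["rotation"]);plug(w,(.5346,-.0208,.138))
    import pickle,os
    old=pickle.load(open("v.pkl","rb")) if os.path.exists("v.pkl") else []
    old.append((w,plug(w,(.5346,-.0208,.138))));pickle.dump(old,open("v.pkl","wb"))
    if len(old)>1:
        for j in (0,1):print("tri",tri([ray(q,*c[j],True) for q,c in old]))
    for i in range(3):
        s=sensors.state();print(s["position"]);vision.snapshot("wrist")
E
python3 plug.py
```

```text
[ 0.46977 -0.01613  0.3874 ] [-0.2661   0.0011   1.48294]
ell (262.2822774251302, 189.8678436279297) [24.50438 24.61906] slot (262.1666666666667, 189.25) [12.33333  4.83333]
plug@.138 [ 0.53648 -0.02033  0.138  ] slot [ 0.53592 -0.02039  0.138  ] size [np.float64(0.004172733776011832), np.float64(0.01107886724881706)] yaw -0.08391083306299571
ell (262.2822774251302, 189.8678436279297) [24.50438 24.61906] slot (262.1666666666667, 189.25) [12.33333  4.83333]
plug@.138 [ 0.53648 -0.02033  0.138  ] slot [ 0.53592 -0.02039  0.138  ] size [np.float64(0.004172733776011832), np.float64(0.01107886724881706)] yaw -0.08391083306299571
[ 0.53536 -0.02116  0.26048]
[ 0.53539 -0.02118  0.26056]
[ 0.53543 -0.02112  0.26066]
```

Emit:
send_rows(plan=[0,1.5,0.1,0.07,0,0,0,0,3,0.1,0.07,0,0,0,0,4.5,0.1,0.07,0,0,0,0,5.5,0.1,0.07,0,0,0,0,6,0.1,0.07,0,0,0,0,6,0.1,0.07,0,0,0,0,6,0.1,0.07,0,0,0,0,6,0.1,0.07,0,0,0,0,6,0.1,0.07,0,0,0,0,6,0.1,0.07,0,0,0])

```text
clock: 17.75
position: [0.5363, -0.0201, 0.2008]
orientation: [-0.649, 1.571, -0.736]
contact_force: [-0.8, 0.4, 0.7]
grip_width: 0.0076
```

```bash
python3 plug.py; python3 - <<'E'
from plan import *
s=sensors.state();print(np.round(s["contact_force"],2),np.round(R.from_euler('xyz',s["orientation"]).as_matrix(),4).tolist())
w=vision.snapshot("wrist");sd=vision.snapshot("side")
a=cv2.resize(w["pixels"][130:270,205:325,::-1],None,fx=4,fy=4,interpolation=3)
u,v=map(int,proj(sd,(.536,-.02,.16)));b=cv2.resize(sd["pixels"][v-35:v+35,u-19:u+20,::-1],None,fx=8,fy=8,interpolation=3)
cv2.imwrite("pics/j.png",np.hstack([a,b]))
E
```

```text
[ 0.47065 -0.01512  0.32778] [-0.26688  0.00115  1.48435]
ell (261.2196807861328, 211.22290547688803) [30.87358 31.95948] slot (260.125981648763, 212.52892049153647) [19.17413 20.03057]
plug@.138 [ 0.53639 -0.02025  0.138  ] slot [ 0.53726 -0.02106  0.138  ] size [np.float64(0.014369452270108175), np.float64(0.012837436932405561)] yaw 2.9729034944866215
ell (261.2196807861328, 211.22290547688803) [30.87358 31.95948] slot (260.125981648763, 212.52892049153647) [19.17413 20.03057]
plug@.138 [ 0.53639 -0.02025  0.138  ] slot [ 0.53726 -0.02106  0.138  ] size [np.float64(0.014369452270108175), np.float64(0.012837436932405561)] yaw 2.9729034944866215
tri (array([ 0.53681, -0.02032,  0.13678]), [np.float64(3.691775630303089e-05), np.float64(3.691775630304273e-05)])
tri (array([ 0.53148, -0.02032,  0.15457]), [np.float64(0.00022462233262665656), np.float64(0.000224622332626614)])
[ 0.53626 -0.02012  0.20074]
[ 0.53629 -0.02009  0.20072]
[ 0.53624 -0.0201   0.20069]
[ 0.66  0.16 -0.11] [[-0.0, 0.0868, 0.9962], [-0.0001, 0.9962, -0.0868], [-1.0, -0.0001, 0.0]]
```

View pics/j.png

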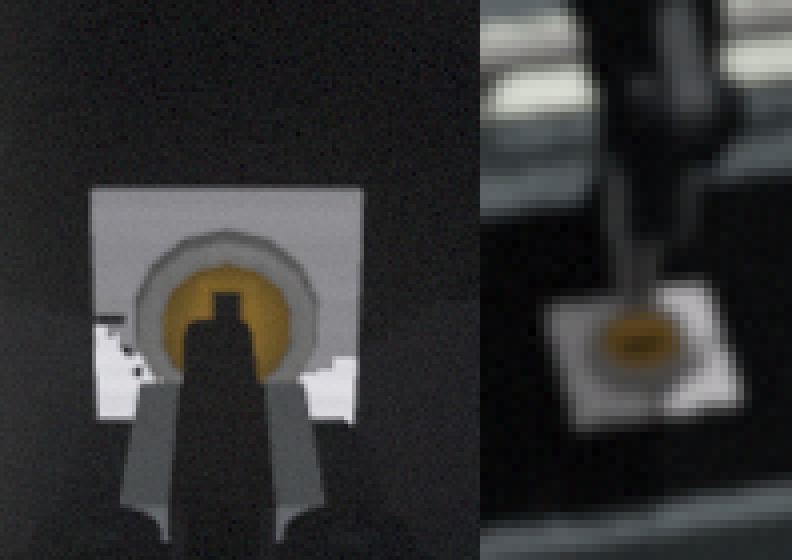

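```bash
python3 - <<'E'
from plan import *
np.set_printoptions(precision=2,suppress=True)
w=vision.snapshot("wrist");sd=vision.snapshot("side");p=sensors.state()["position"]
for dz in(-.02,0.006):print("wrist head",dz,proj(w,p+[-.0,0,dz],True),proj(w,p+[-.014,0.0012,dz],True))
u,v=map(int,proj(sd,(.536,-.02,.16)))
f=lambda X:((proj(sd,X)[0]-u+19+.5)*8+480-.5,(proj(sd,X)[1]-v+35+.5)*8-.5)
print("side tip",f(p-[0,0,.049]),"tip edges",f(p-[.005,.0004,.047]),f(p-[-.005,-.0004,.047]),"keyway",f((.5362,-.0203,.138)))
g=w["pixels"].mean(2)
for r in (212,215,218,222,226,230): print(r,g[r,246:276].astype(int))
E
```

```text
wrist head -0.02 (np.float64(261.6105170216049), np.float64(236.96640108074055)) (np.float64(261.63407541825103), np.float64(212.4701210717932))
wrist head 0.006 (np.float64(261.8213754112194), np.float64(259.9130600919453)) (np.float64(261.8651571058598), np.float64(231.98212300939147))
side tip (np.float64(642.1601802883131), np.float64(307.132170381243)) tip edges (np.float64(625.1522182293586), np.float64(306.7452425218146)) (np.float64(659.0595781137586), np.float64(297.2208259803472)) keyway (np.float64(642.4888355463077), np.float64(342.4029600636427))
212 [81 70 77 78 76 62 31 33 28 32 30 32 33 30 27 30 32 33 29 29 33 61 84 88
 85 82 82 79 78 78]
215 [70 71 73 76 67 38 31 29 34 31 29 36 30 38 32 34 29 28 35 31 34 36 66 88
 83 82 78 77 76 73]
218 [92 68 73 74 66 34 33 31 32 32 35 35 33 31 32 32 32 30 28 29 28 30 56 83
 82 81 78 74 73 68]
222 [110 105 102  86  61  37  31  33  32  26  30  30  30  35  33  27  30  30
  32  30  30  32  40  63  74  73  75  79  95 103]
226 [80 80 83 70 42 29 31 34 32 26 33 22 31 37 31 32 37 30 24 30 32 27 35 32
 41 65 83 79 80 83]
230 [80 77 72 57 30 26 34 31 33 33 34 31 33 29 35 27 30 32 32 30 30 27 30 36
 32 49 72 80 77 77]
```

Emit:
send_rows(plan=[0,0.5,-0.07,-0.02,0,0,0,0,1,-0.07,-0.02,0,0,0,0,1.2,-0.07,-0.02,0,0,0,0,1.4,-0.07,-0.02,0,0,0,0,1.55,-0.07,-0.02,0,0,0,0,1.7,-0.07,-0.02,0,0,0,0,1.8,-0.07,-0.02,0,0,0,0,1.9,-0.07,-0.02,0,0,0,0,1.9,-0.07,-0.02,0,0,0,0,1.9,-0.07,-0.02,0,0,0])

```text
clock: 19.4
position: [0.5364, -0.0197, 0.1819]
orientation: [1.049, 1.569, 0.963]
contact_force: [1.2, 6.3, 1.3]
grip_width: 0.0074
```

```bash
cat > st.py <<'E'
from plan import *
np.set_printoptions(precision=4,suppress=True)
s=sensors.state();M=R.from_euler('xyz',s["orientation"]).as_matrix();print(s["clock"],s["position"],"F",s["contact_force"],"T",s["wrist_torque"],"g",s["grip_width"],"jaw yaw",np.arctan2(M[1,1],M[0,1]),"tilt",M[:2,0],"q",s["qpos"])
E
python3 st.py
```

```text
19.4 [ 0.5364 -0.0197  0.1819] F [1.2276 6.3187 1.3413] T [ 1.456  -0.401  -0.0274] g 0.0073900550657849 jaw yaw 1.4847196564682543 tilt [0.0011 0.0015] q [ 0.6297  0.5504 -0.9829  1.8177  0.5218  1.0574  0.9328]
```

Emit:
send_rows(plan=[0,0,0.08,0,0,0,0,0,0,0.15,0,0,0,0,0,0,0.16,0,0,0,0,0,0.1,0.16,0,0,0,0,0,0.2,0.16,0,0,0,0,0,0.3,0.16,0,0,0,0,0,0.4,0.16,0,0,0,0,0,0.5,0.16,0,0,0,0,0,0.5,0.16,0,0,0,0,0,0.5,0.16,0,0,0,0])

```text
clock: 20.65
position: [0.5366, -0.0193, 0.1767]
orientation: [0.153, 1.57, 0.066]
contact_force: [5.1, 2.4, 1.7]
grip_width: 0.0077
```

```bash
python3 st.py
```

```text
20.65 [ 0.5366 -0.0193  0.1767] F [5.0907 2.4313 1.6844] T [ 0.4343 -1.2754  0.0014] g 0.007664736111841452 jaw yaw 1.4836662202497874 tilt [0.0009 0.0001] q [ 0.6236  0.5559 -0.9772  1.8232  0.5292  1.0488  0.9245]
```

Emit:
send_rows(plan=[0,0,0.04,0.1,0,0,0,0,0.2,0.05,0.12,0,0,0,0,0.35,0.05,0.12,0.03,0,0,0,0.5,0.05,0.12,-0.03,0,0,0,0.65,0.05,0.12,0.03,0,0,0,0.8,0.05,0.12,-0.03,0,0,0,0.95,0.05,0.12,0.03,0,0,0,1.1,0.05,0.12,-0.03,0,0,0,1.25,0.05,0.12,0,0,0,0,1.25,0.05,0.12,0,0,0])

```text
clock: 21.9
position: [0.5371, -0.0191, 0.1639]
orientation: [-2.399, 1.57, -2.486]
contact_force: [2.4, 1.2, 1.7]
grip_width: 0.0075
```

```bash
python3 st.py
```

```text
21.9 [ 0.5371 -0.0191  0.1639] F [2.3988 1.176  1.7194] T [ 0.2153 -0.6844 -0.0174] g 0.007529359844150121 jaw yaw 1.483608623455242 tilt [-0.0007 -0.0005] q [ 0.6122  0.571  -0.9648  1.8353  0.5458  1.0281  0.9098]
```

Emit:
send_rows(plan=[0,0.1,0.02,0.04,0.03,0,0,0,0.15,0.02,0.04,-0.03,0,0,0,0.2,0.02,0.04,0.03,0,0,0,0.25,0.02,0.04,-0.03,0,0,0,0.3,0.02,0.04,0.02,0,0,0,0.3,0.02,0.04,0,0,0,0,0.3,0.02,0.04,0,0,0,0,0.3,0.02,0.04,0,0,0,0,0.3,0.02,0.04,0,0,0,0,0.3,0.02,0.04,0,0,0])

```text
clock: 23.15
position: [0.5374, -0.019, 0.1625]
orientation: [-1.651, 1.569, -1.739]
contact_force: [-4.9, -1.6, 23.3]
grip_width: 0.0079
```

```bash
python3 st.py
```

```text
23.15 [ 0.5374 -0.019   0.1625] F [-4.8807 -1.5626 23.3058] T [-0.5099  1.3227 -0.0331] g 0.007905301443942343 jaw yaw 1.483550574696075 tilt [-0.0003 -0.0021] q [ 0.6096  0.5726 -0.9631  1.8363  0.5491  1.0264  0.9063]
```

Emit:
send_rows(plan=[0,-0.08,0,-0.03,0,0,0,0,-0.08,0,-0.03,0.1,0,0,0,-0.08,0,-0.03,0.2,0,0,0,-0.08,0,-0.03,0.3,0,0,0,-0.08,0,-0.03,0.4,0,0,0,-0.08,0,-0.03,0.5,0,0,0,-0.08,0,-0.03,0.6,0,0,0,-0.08,0,-0.03,0.7,0,0,0,-0.08,0,-0.03,0.8,0,0,0,-0.08,0,-0.03,0.8,0,0])

```text
clock: 24.4
position: [0.5373, -0.0198, 0.1627]
orientation: [-0.749, 1.568, -1.638]
contact_force: [-1.4, -2.6, 14.4]
grip_width: 0.0073
```

```bash
python3 st.py
```

```text
24.4 [ 0.5373 -0.0198  0.1627] F [-1.4233 -2.5644 14.4243] T [-0.7377  0.3839  0.0233] g 0.007316705385782337 jaw yaw 0.6813583960107864 tilt [-0.0002 -0.0025] q [ 0.4887  0.4997 -0.762   1.8454  0.4176  0.9635  0.2246]
```

Emit:
send_rows(plan=[0,0,0,0,0.1,0,0,0,0,0,0,0.2,0,0,0,0,0,0,0.3,0,0,0,0,0,0,0.4,0,0,0,0,0,0,0.5,0,0,0,0,0,0,0.6,0,0,0,0,0,0,0.7,0,0,0,0,0,0,0.8,0,0,0,0,0,0,0.88,0,0,0,0,0,0,0.88,0,0])

```text
clock: 25.65
position: [0.5363, -0.0206, 0.1626]
orientation: [-0.365, 1.567, -2.135]
contact_force: [-5.2, -4.7, 17.7]
grip_width: 0.0072
```

```bash
python3 st.py
```

```text
25.65 [ 0.5363 -0.0206  0.1626] F [-5.249  -4.7366 17.7324] T [-1.2719  1.2011  0.1127] g 0.007204097348846433 jaw yaw -0.19892537476293587 tilt [-0.0022 -0.0034] q [ 0.3414  0.4448 -0.5443  1.8579  0.2878  0.9196 -0.5357]
```

Emit:
send_rows(plan=[0,0,0,0,0.03,0,0,0,0,0,0,0.06,0,0,0,0,0,0,0.09,0,0,0,0,0,0,0.12,0,0,0,0,0,0,0.12,0,0,0,0,0,0,0.12,0,0,0,0,0,0,0.12,0,0,0,0,0,0,0.12,0,0,0,0,0,0,0.12,0,0,0,0,0,0,0.12,0,0])

```text
clock: 26.9
position: [0.5361, -0.0206, 0.1626]
orientation: [-0.329, 1.567, -2.217]
contact_force: [-5.8, -5.3, 18.9]
grip_width: 0.0076
```

```bash
python3 st.py
```

```text
26.9 [ 0.5361 -0.0206  0.1626] F [-5.801  -5.3497 18.8759] T [-1.2123  1.3639  0.1367] g 0.007626970207817758 jaw yaw -0.31768043117008965 tilt [-0.0025 -0.0033] q [ 0.3213  0.4391 -0.5158  1.8596  0.2714  0.9152 -0.6392]
```

Emit:
send_rows(plan=[0,0,0,0,0.03,0,0,0,0,0,0,0.06,0,0,0,0,0,0,0.08,0,0,0,0,0,0,0.08,0,0,0,0,0,0,0.08,0,0,0,0,0,0,0.08,0,0,0,0,0,0,0.08,0,0,0,0,0,0,0.08,0,0,0,0,0,0,0.08,0,0,0,0,0,0,0.08,0,0])

```text
clock: 28.15
position: [0.5359, -0.0206, 0.1626]
orientation: [-0.3, 1.566, -2.268]
contact_force: [-7.4, -5.4, 18.4]
grip_width: 0.0075
```

```bash
python3 st.py; python3 - <<'E'
from plan import *
w=vision.snapshot("wrist");sd=vision.snapshot("side")
a=cv2.resize(w["pixels"][150:290,205:315,::-1],None,fx=4,fy=4,interpolation=3)
b=cv2.resize(sd["pixels"][:,190:350,::-1][0:374],None,fx=1.5,fy=1.5,interpolation=3)[:560]
im=np.clip(np.hstack([a,b[:560]])*1.6,0,255).astype(np.uint8);cv2.imwrite("pics/k.png",im);print(im.shape)
E
```

```text
28.15 [ 0.5359 -0.0206  0.1626] F [-7.4319 -5.3888 18.3856] T [-1.2951  1.5035  0.2137] g 0.007477940554296339 jaw yaw -0.3973935293042862 tilt [-0.0028 -0.0033] q [ 0.3075  0.4354 -0.4966  1.861   0.2606  0.9124 -0.709 ]
(560, 680, 3)
```

View pics/k.png

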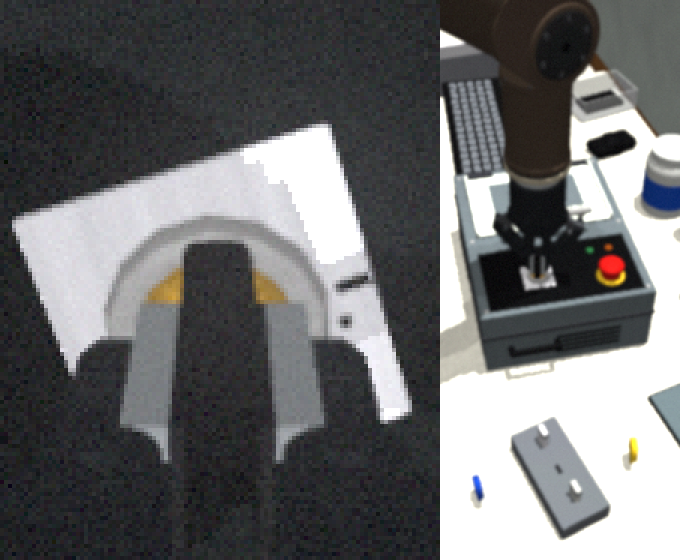

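```bash
python3 -c "
from workcell import ticket
print(ticket.close_job())"
```

```text
the job is handed in; nothing more can be done
None
```

I closed the lid, pushed the key fully home in the switch and turned it clockwise to its stop. I then handed the job in at about 28 s, with the key still gripped and held over.

- **Lid:** I pushed the bar over in two stages and slowed to about 1 cm/s for the end. It met its stop at the expected height with 21 N on the tool, and a later top view showed it shut.
- **Key:** I gripped the black key and lifted it out of the holder. I measured the keyway with the wrist camera from two heights. My first sideways correction, about 0.7 mm, went the wrong way. The side force (6 N) showed it, so I shifted the key back and eased it in with a small wiggle. The depth at the end was within 1 mm of the value I had worked out, with 23 N of push, so the key was home.
- **Turn:** The gripper turned about 1.88 rad from rest. Over the last 0.08 rad the torque rose sharply, from 0.14 to 0.21 N m, which I take as the stop. The plug's angle could not be read directly.
- **Last checks:** The final picture showed the key still square in the jaws and both memory sticks standing in the holder. Only the edge of the phone was in that picture, but the arm never went near it. The end forces were about 18 N vertical and under 10 N sideways.
- **Disagreements:** The camera positions for the keyway differed by up to about 2 mm. The gripper also read 7.5 mm on a key head stated as 9 mm thick. Neither caused trouble.

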